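# Move the sample row to the other rack in reverse order

## Robot

A 6-joint arm with a two-finger parallel gripper is mounted at the origin on a cart in front of the work surface, level with it; the furniture and walls round the work are solid. World frame = base frame: x ahead of the robot, y to its left, z up, the work surface at z = 0. Lengths are in m, angles in rad, forces in N, time in s.
With the tool pointing down it reaches from about 0.3 to 0.875 m from the base axis. Payload 6.4 kg.
Tool frame: the origin (TCP) lies between the finger pads; the fingertips stand 25 mm ahead of it and the grasp point (between the pads) lies 6 mm ahead of it; z points along the fingers, y is the line along which they close (so a half turn about z gives the same grasp; the last joint's range is limited). The gripper opens to 85 mm and grips with 20 to 120 N. Pads are 22 mm wide; open, the fingers measure 114 mm over their backs; the gripper's body (76 mm by 85 mm) begins 54 mm behind the grasp point. The pads swing forward as they close: fully open they stand 13 mm farther back than shut.
Start: joints at [-1.459, 0.181, 1.607, -0, 1.354, -0.206], TCP at [0.18, -0.546, 0.256] pointing down, gripper open.
Joint ranges: [-2.99, 2.99], [-0.89, 2.07], [0.3, 2.58], [-1.14, 4.28], [0, 2.63], [-3.12, 3.12]. Speed limits (rad/s): [2.57, 2.57, 3.01, 3.14, 3.14, 3.14].

## Interface

Orientations are given as a unit quaternion [w, x, y, z].
In Python, from bench import ctrl gives the robot as it stands.
- The arm moves only by the tool servo_tool, never from a script. Its argument "series" is text: rows parted by semicolons, each of 7 numbers parted by spaces: the gripper command: -1 is fully open, 1 is shut, values between are in proportion, then the shift along the tool's x, y, z in m, then the turn, a rotation vector about the tool's x, y, z in degrees. A call has 1 to 12 rows; each row is the pose to reach, as a shift and turn from the pose commanded when the call began, along the tool's axes at that moment; what a row does not reach only later rows make up. A row lasts 1/12 s, in which the tool goes at most 41.7 mm and 7.16 degrees, less where a joint would pass 70% of its speed; a pose out of reach is approached as far as the arm can. A call with a gripper value outside its range is refused whole. The fingers move at their own pace and stop on an object; the grip force is fixed at half the most. Time passes only in rows, so rows that repeat a pose let the fingers close. It gives the time, the measured TCP pose, the force, the opening and the grip force at its end, in the units of the state.
- ctrl.get_obs(): the state, without advancing time (a new reading comes with each control period).
- ctrl.camera(name): name is "side" or "top" or "wrist"; returns a dict with "img" (480x640x3 uint8, red, green, blue), "z_map" (480x640 float32, m along the optical axis (not along the pixel's ray), 0 where there is no reading), "fovy" (degrees; the focal length in pixels is half the picture's height over the tangent of half this angle, whatever the lens; pixels are square), "cx", "cy" (the principal point, pixels), "extrinsics" (4x4, takes a point from camera to world coordinates); the wrist camera has in their place "T_tool_cam" (4x4, takes a point from camera to tool coordinates, whose origin is the TCP and whose axes are the flange's). Camera axes: x right, y down, z forward; pixel columns grow to the right and rows downward; lengths in m; the calibration is good to about 2 mm. A picture is of the moment at which its call begins: read the wrist's pose just before it.
- ctrl.hand_in(): hands the job in; it is judged then, once.
The state is a dict: "time_s": time; "q": joint angles; "dq": joint speeds; "joint_efforts": joint torques, N m; "eef_pos": TCP position; "eef_rot": TCP orientation; "wrist_force": force on the tool from outside, world axes, zero at the start; "torque": the same for the moment, N m; "opening": opening from 0.0 (shut) to 1.0 (fully open); "grasp_force": force on a finger pad.
Only numpy, scipy, OpenCV 4.12 (cv2) and the standard library are available. Lean on these libraries where they do the work, as an engineer would, in place of code of your own. Each camera call takes 0.05 s, during which the arm holds its last target. There are 200 camera calls.

## Task

Move the three lidded weighing bottles and the small beaker from the rack they stand in to the empty rack, in reverse order: seen from the robot, the vessel now leftmost goes to the rightmost place, the second from the left to the second from the right, and so on. Each stands upright in the middle of its place on the rubber pad at the end, and none may be tipped over on the way.

Things in the scene. Friction and masses are not known exactly. Their poses are not given: they have to be found in the camera images.
- full_rack: Fixed aluminium rack, 72 mm deep (x), 312 mm long (y), 10 mm high plate; holds the vessels at the start. Origin: centre of its underside, on the worktop; +y runs along it to the left seen from the robot (turned up to 0.18 rad), +x away from the robot. Places at y = -111, -37, 37, 111 mm. Steel wire hoops, 5 mm thick, 25.5 mm high, cross it at y = -148, -74, 0, 74, 148.
- empty_rack: Fixed rack of the same make, size, axes, hoops and places, empty at the start. Its four places at y = -111, -37, 37, 111 mm, x = 0 are black rubber pads, 58 mm across, 3 mm thick: on these, as on the other rack's pads, a vessel's foot stands 13 mm above the worktop. +y: to the left seen from the robot (turned up to 0.18 rad).
- wide_bottle: Loose: broad, squat glass weighing bottle with a knobbed glass lid (lid and bottle are one piece): body 44 mm across, lid flange 46 mm across at 28 mm up, 46 mm high over the knob. Origin: centre of its underside, z up along its axis. At the start it stands upright on its own pad in any one of the four places of full_rack.
- middle_bottle: Loose: medium glass weighing bottle with a knobbed glass lid (one piece): body 38 mm across, lid flange 40 mm across at 32 mm up, 50 mm high over the knob. Origin: centre of its underside, z up along its axis. At the start it stands upright on its own pad in any one of the four places of full_rack.
- slim_bottle: Loose: slim, tall glass weighing bottle with a knobbed glass lid (one piece): body 32 mm across, lid flange 34 mm across at 40 mm up, 58 mm high over the knob. Origin: centre of its underside, z up along its axis. At the start it stands upright on its own pad in any one of the four places of full_rack.
- beaker: Loose: small open glass beaker without a lid, 53 mm across, 58 mm high. Origin: centre of its underside, z up along its axis. At the start it stands upright on its own pad in any one of the four places of full_rack.
- pad_wide_bottle: Fixed black rubber pad, 58 mm across, 3 mm thick, on the plate of full_rack, under wide_bottle at the start; it stays in its place and so still shows afterwards where wide_bottle stood. Origin: centre of its underside.
- pad_middle_bottle: Fixed black rubber pad, 58 mm across, 3 mm thick, on the plate of full_rack, under middle_bottle at the start; it stays in its place and so still shows afterwards where middle_bottle stood. Origin: centre of its underside.
- pad_slim_bottle: Fixed black rubber pad, 58 mm across, 3 mm thick, on the plate of full_rack, under slim_bottle at the start; it stays in its place and so still shows afterwards where slim_bottle stood. Origin: centre of its underside.
- pad_beaker: Fixed black rubber pad, 58 mm across, 3 mm thick, on the plate of full_rack, under beaker at the start; it stays in its place and so still shows afterwards where beaker stood. Origin: centre of its underside.
Things that resemble listed ones, but are neither listed nor needed, are in the scene too. What is shaped like the middle_bottle but green, orange or red is not meant.

How it is judged:
By the outcome, as a careful person would: the job done as asked, in the order asked, and still so for the second after the job is handed in, with the robot touching nothing.
It also fails if it takes over 112 s, if anything falls off the work surface, if the arm or the gripper's body presses on something with over 40 N, if the wrist force passes 120 N, or if a joint passes its speed limit or range.

## Working session

There is one attempt and no reset: what is moved stays moved. The work goes in short steps, Python scripts to look and compute and a tool call to move; the robot and the scene stay as the last step left them, time stands still between calls to the robot, and variables do not carry over. Pictures are saved under pics/ and viewed, at most 14 in all, crops included, and the job is handed in when it is done.

Besides the shell and the picture viewer there is one more tool, called after "Request:" as a command line: name --argument value ..., lists and objects as JSON in quotes. servo_tool: Moves the arm, as the interface text tells. Its arguments: {"type":"object","properties":{"series":{"type":"string"}},"required":["series"]}

```bash
mkdir -p pics; cat > h.py <<'E'
import numpy as np,cv2
from bench import ctrl
from scipy.spatial.transform import Rotation as R
def cam(n):
    o=ctrl.get_obs(); c=ctrl.camera(n)
    c['f']=240/np.tan(np.radians(c['fovy'])/2)
    if 'extrinsics' in c: c['T']=np.array(c['extrinsics'])
    else:
        q=o['eef_rot']; T=np.eye(4); T[:3,:3]=R.from_quat([q[1],q[2],q[3],q[0]]).as_matrix(); T[:3,3]=o['eef_pos']
        c['T']=T@np.array(c['T_tool_cam'])
    return c
def ray(c,u,v):
    return c['T'][:3,3], c['T'][:3,:3]@np.array([(u-c['cx'])/c['f'],(v-c['cy'])/c['f'],1])
def onplane(c,u,v,z):
    p,d=ray(c,u,v); return p+d*(z-p[2])/d[2]
def depthpt(c,u,v):
    p,d=ray(c,u,v); return p+d*c['z_map'][int(round(v)),int(round(u))]
def cross(c1,a,c2,b):
    p,d=ray(c1,*a);q,e=ray(c2,*b)
    s=np.linalg.lstsq(np.c_[d,-e],q-p,rcond=None)[0]
    x,y=p+d*s[0],q+e*s[1]; return (x+y)/2,np.linalg.norm(x-y)
def save(c,n): cv2.imwrite('pics/'+n,cv2.cvtColor(c['img'],cv2.COLOR_RGB2BGR))
E
python3 - <<'E'
from h import *
print(ctrl.get_obs())
for n in ['top','side','wrist']:
    c=cam(n); save(c,n+'0.png'); print(n,c['f'],c['cx'],c['cy'],c['T'].round(3).tolist())
    if n=='wrist': print(np.array(c['T_tool_cam']).round(3))
E
```

```text
{'time_s': 0.0, 'q': array([-1.45929756e+00,  1.81548969e-01,  1.60800224e+00,  2.26386860e-05,
        1.35380752e+00, -2.06300525e-01]), 'dq': array([ 0.0002546 , -0.00080928, -0.00048395, -0.00083054, -0.00013442,
       -0.00053987]), 'joint_efforts': array([-2.88414658e-04, -4.44879699e+01, -3.51336086e+01, -2.70199325e-04,
        9.08541289e-03,  5.32131548e-05]), 'eef_pos': array([ 0.17963905, -0.54568372,  0.25538245]), 'eef_rot': array([-8.81521257e-04,  9.87401994e-01,  1.58229332e-01,  5.28803834e-05]), 'wrist_force': array([0.18573022, 0.53749854, 0.92942425]), 'torque': array([ 0.02414454,  0.04603134, -0.01417052]), 'grasp_force': 0.0, 'opening': 1.0001622585533938}
top 535.8411520785567 317.58048424453983 234.09827402750878 [[0.024, -0.998, 0.061, 0.527], [-1.0, -0.024, 0.001, 0.149], [0.001, -0.061, -0.998, 1.007], [0.0, 0.0, 0.0, 1.0]]
side 442.8973344155777 318.4514358240031 238.32798587969694 [[-0.868, 0.386, -0.313, 0.829], [0.497, 0.682, -0.536, 0.593], [0.007, -0.621, -0.784, 0.716], [0.0, 0.0, 0.0, 1.0]]
wrist 337.9101583315927 323.9499077132152 242.9753295824829 [[0.313, -0.909, -0.276, 0.251], [-0.95, -0.3, -0.09, -0.523], [-0.001, 0.29, -0.957, 0.373], [0.0, 0.0, 0.0, 1.0]]
[[ 0.001 -0.957 -0.291  0.075]
 [ 1.     0.001  0.001  0.   ]
 [-0.001 -0.291  0.957 -0.117]
 [ 0.     0.     0.     1.   ]]
```

View pics/top0.png

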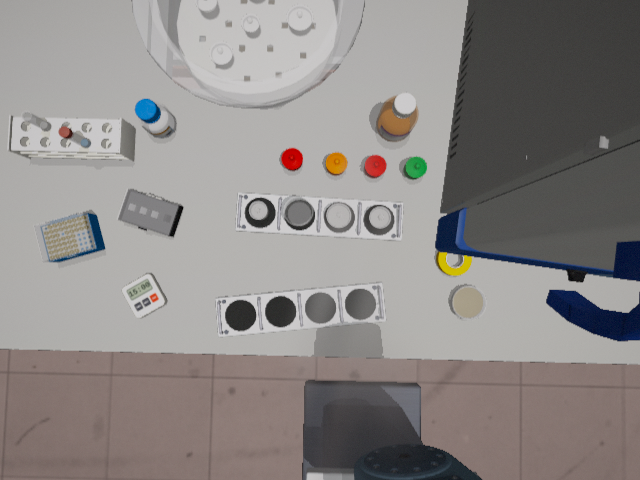

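View pics/side0.png

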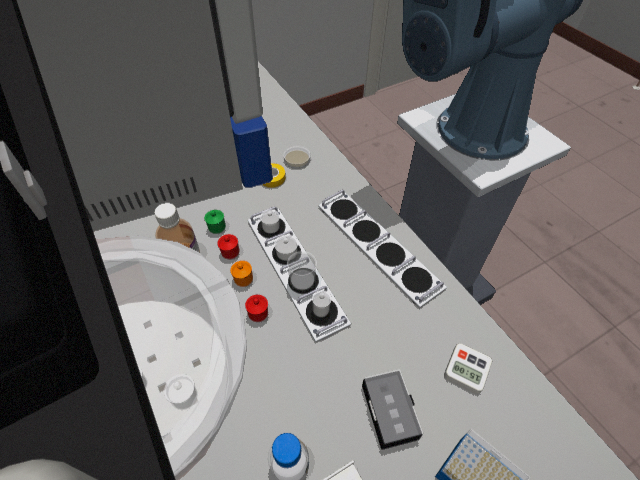

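The top picture shows the full rack, with vessels at about (260,212), (299,212), (340,217) and (379,220). The empty rack's pads are at (240,315), (280,311), (320,307) and (360,304). Coloured decoys stand at row 160, and there is a tall dark cabinet on the right. The side picture shows the same vessels at (322,305), (302,277), (286,250) and (270,222).

Next I'll make an enlarged crop and measure the scene.

```bash
python3 - <<'E'
from h import *
t=cam('top');s=cam('side')
a=cv2.resize(t['img'][185:340,210:412],None,fx=2.6,fy=2.6,interpolation=cv2.INTER_CUBIC)
b=cv2.resize(s['img'][195:345,240:360],None,fx=2.2,fy=2.2,interpolation=cv2.INTER_CUBIC)
im=np.zeros((600,800,3),np.uint8); im[:a.shape[0],:a.shape[1]]=a; im[-b.shape[0]+0:,800-b.shape[1]:]=b
im=im[:600]
cv2.imwrite('pics/crop.png',im[...,::-1])
# height map of scene
v,u=np.mgrid[0:480,0:640]; 
P=np.stack([(u-t['cx'])/t['f'],(v-t['cy'])/t['f'],np.ones_like(u)],-1)*t['z_map'][...,None]
W=P@t['T'][:3,:3].T+t['T'][:3,3]; ok=t['z_map']>0
for x0 in np.arange(.1,1.0,.1):
    row=[]
    for y0 in np.arange(.7,-.5,-.1):
        m=ok&(abs(W[...,0]-x0)<.05)&(abs(W[...,1]-y0)<.05)
        row.append('%.2f'%np.percentile(W[...,2][m],99) if m.sum()>3 else ' -- ')
    print('%.1f'%x0,row)
for nm,p in {'slim?':(260,210),'beak':(299,212),'c':(340,215),'d':(379,217),'p1':(240,315),'p4':(360,304),'cab':(600,50),'blue':(455,230),'blue2':(590,310)}.items(): print(nm,depthpt(t,*p).round(4))
E
```

```text
0.1 ['-0.75', '-0.75', '-0.75', '-0.75', '-0.75', '0.00', '0.00', '-0.23', '-0.30', '-0.65', '-0.75', '-0.75']
0.2 ['-0.75', '-0.75', '-0.75', '-0.75', '-0.75', '-0.02', '-0.00', '-0.66', '-0.65', '-0.66', '-0.75', '-0.75']
0.3 [' -- ', ' -- ', ' -- ', ' -- ', ' -- ', ' -- ', '0.37', '0.39', ' -- ', ' -- ', ' -- ', ' -- ']
0.4 ['0.00', '0.00', '0.02', '0.01', '0.03', '0.02', '0.02', '0.01', '0.02', '0.00', '0.00', '0.00']
0.5 ['0.00', '0.06', '0.02', '0.02', '0.02', '0.02', '0.02', '0.02', '0.59', '0.42', '0.24', '0.05']
0.6 ['0.00', '0.07', '0.04', '0.04', '0.07', '0.07', '0.05', '0.06', '0.64', '0.46', ' -- ', ' -- ']
0.7 ['0.07', '0.15', '0.07', '0.00', '0.01', '0.05', '0.05', '0.05', '0.63', ' -- ', ' -- ', ' -- ']
0.8 ['0.07', '0.13', '0.10', '0.24', '0.26', '0.26', '0.22', '0.14', '0.56', ' -- ', ' -- ', ' -- ']
0.9 ['0.00', '0.00', '0.00', '0.26', '0.28', '0.28', '0.25', '0.00', '0.36', ' -- ', ' -- ', ' -- ']
slim? [0.6251 0.2533 0.0608]
beak [0.6279 0.1857 0.0153]
c [0.6202 0.1111 0.0562]
d [0.6179 0.042  0.0603]
p1 [0.4351 0.2893 0.0133]
p4 [0.4604 0.0687 0.0103]
cab [ 0.7119 -0.0802  0.5736]
blue [ 0.59   -0.0652  0.1685]
blue2 [ 0.492  -0.1149  0.4862]
```

View pics/crop.png

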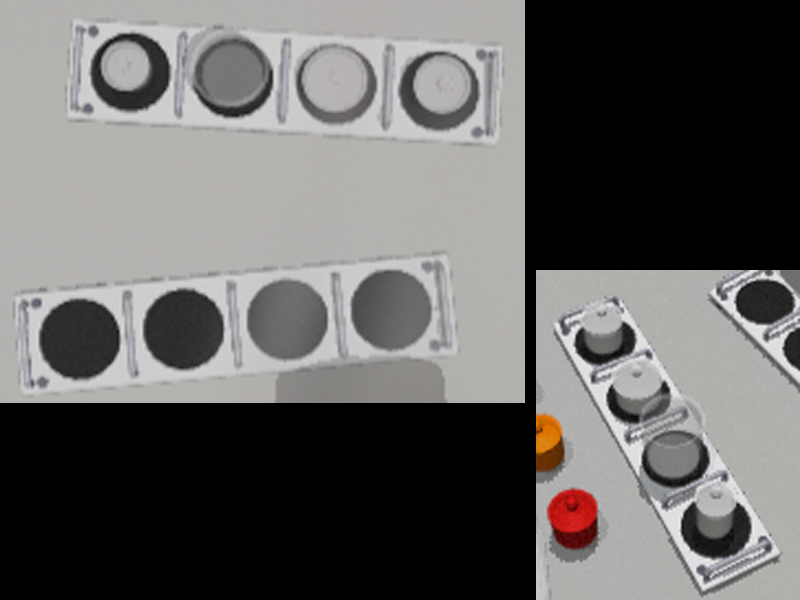

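View pics/wrist0.png

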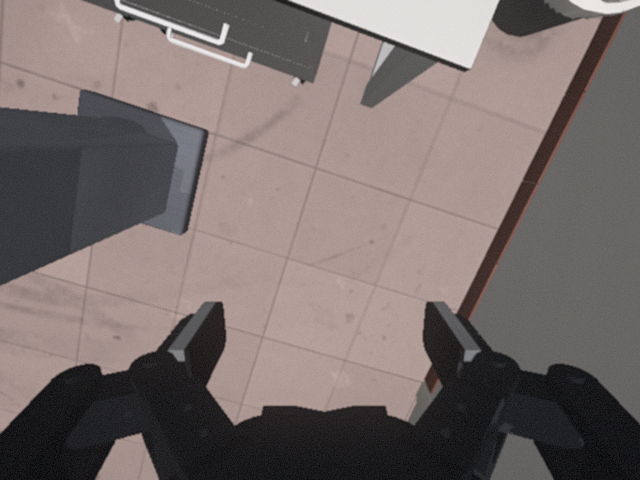

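Left to right, the vessels are slim (crop 127,65), beaker (232,70), wide (335,80) and middle (442,82). The lid widths grow from slim to middle to wide, and the beaker is open and clear. The coloured bottles and the vessels in the tub are decoys. Next I'll measure pads, lids and cabinet clearance from both views.

```bash
cat > m.py <<'E'
from h import *
def ell(c,roi,lo,hi,amin=250,amax=3000):
    u0,v0,u1,v1=roi; g=cv2.cvtColor(c['img'],cv2.COLOR_RGB2GRAY)[v0:v1,u0:u1]
    m=cv2.inRange(g,lo,hi); out=[]
    for k in cv2.findContours(m,cv2.RETR_EXTERNAL,cv2.CHAIN_APPROX_NONE)[0]:
        if amin<cv2.contourArea(k)<amax:
            e=cv2.fitEllipse(cv2.convexHull(k)); out.append((e[0][0]+u0,e[0][1]+v0,e[1][0],e[1][1]))
    return np.array(out)
E
python3 - <<'E'
from m import *
t=cam('top');s=cam('side')
g=cv2.cvtColor(t['img'],cv2.COLOR_RGB2GRAY)
for v,u in [(315,240),(311,280),(307,320),(304,360),(330,225),(270,300)]: print(g[v,u],end=' ')
a=ell(t,(212,280,390,340),0,150); a=a[a[:,0].argsort()]
b=ell(s,(310,185,450,310),0,100); b=b[b[:,1].argsort()[::-1]]
print(a.round(1),b.round(1))
if len(a)==len(b):
    for p,q in zip(a,b): print(cross(t,p[:2],s,q[:2]),onplane(t,p[0],p[1],.013))
v,u=np.mgrid[0:480,0:640]
P=np.stack([(u-t['cx'])/t['f'],(v-t['cy'])/t['f'],np.ones_like(u)],-1)*t['z_map'][...,None]
W=P@t['T'][:3,:3].T+t['T'][:3,3]
for C in (W,):
    m=(W[...,2]>.1)&(W[...,1]<.02)&(W[...,0]>.38)
    Q=W[m]; 
    for x0 in np.arange(.4,.9,.05):
        k=Q[abs(Q[:,0]-x0)<.025]
        if len(k): print('x%.2f maxy %.3f z %.2f-%.2f'%(x0,k[:,1].max(),k[:,2].min(),k[:,2].max()))
E
```

```text
43 45 107 97 137 178 [[240.2 314.9  30.9  31.3]
 [280.2 311.2  30.8  31.3]
 [320.1 307.5  30.8  31.1]
 [349.1 333.8  22.3  73.6]
 [359.9 303.6  30.8  31.1]] [[416.7 279.4  24.5  30.6]
 [390.3 254.1  23.   28.9]
 [366.  230.6  21.3  27.5]
 [343.4 209.   19.9  26.1]
 [323.6 164.   47.2 145.5]]
(array([0.43530915, 0.28904816, 0.01286052]), np.float64(0.0001168253764456761)) [0.43536759 0.28899079 0.013     ]
(array([0.44377622, 0.21565075, 0.01260287]), np.float64(0.00014479076953871856)) [0.44386727 0.21557985 0.013     ]
(array([0.45238208, 0.14227992, 0.01294327]), np.float64(9.777900636737707e-05)) [0.45242606 0.14225166 0.013     ]
(array([0.42928356, 0.07282645, 0.00133489]), np.float64(0.05758814595052245)) [0.40566733 0.08791887 0.013     ]
(array([0.4890856 , 0.06981009, 0.15428716]), np.float64(0.04256355037694847)) [0.46128708 0.06907959 0.013     ]
x0.45 maxy -0.102 z 0.50-0.56
x0.50 maxy -0.095 z 0.10-0.59
x0.55 maxy -0.062 z 0.10-0.65
x0.60 maxy -0.063 z 0.10-0.65
x0.65 maxy -0.064 z 0.10-0.64
x0.70 maxy -0.074 z 0.10-0.63
x0.75 maxy -0.080 z 0.10-0.63
x0.80 maxy 0.020 z 0.10-0.53
x0.85 maxy -0.093 z 0.10-0.43
```

Empty-rack pads are at x,y = (.4354,.2890), (.4439,.2156), (.4524,.1423) and (.4613,.0691), with the top at z .013. The two views agree to 0.1 mm, the spacing is 74 mm and the yaw is +0.117 rad.

Now I'll swing in front of the cabinet to a viewpoint over the racks.

Request:
servo_tool --series "-1 0.238 -0.339 -0.045 0 0 -72; -1 0.238 -0.339 -0.045 0 0 -72; -1 0.238 -0.339 -0.045 0 0 -72; -1 0.238 -0.339 -0.045 0 0 -72; -1 0.238 -0.339 -0.045 0 0 -72; -1 0.238 -0.339 -0.045 0 0 -72; -1 0.238 -0.339 -0.045 0 0 -72; -1 0.238 -0.339 -0.045 0 0 -72; -1 0.238 -0.339 -0.045 0 0 -72; -1 0.238 -0.339 -0.045 0 0 -72; -1 0.238 -0.339 -0.045 0 0 -72; -1 0.238 -0.339 -0.045 0 0 -72"

```text
time_s: 1.35
eef_pos: [0.3006, -0.1479, 0.3019]
eef_rot: [0.001, 0.704, 0.711, -0.0]
wrist_force: [-0.1, -0.7, -0.6]
opening: 0.998
grasp_force: 0.0
```

Request:
servo_tool --series "-1 0.27 0.22 0 0 0 0; -1 0.27 0.22 0 0 0 0; -1 0.27 0.22 0 0 0 0; -1 0.27 0.22 0 0 0 0; -1 0.27 0.22 0 0 0 0; -1 0.27 0.22 0 0 0 0; -1 0.27 0.22 0 0 0 0; -1 0.27 0.22 0 0 0 0; -1 0.27 0.22 0 0 0 0; -1 0.27 0.22 0 0 0 0; -1 0.27 0.22 0 0 0 0; -1 0.27 0.22 0 0 0 0"

```text
time_s: 2.35
eef_pos: [0.5187, 0.1191, 0.3007]
eef_rot: [-0.0, 0.707, 0.708, -0.001]
wrist_force: [-0.5, -0.2, 0.2]
opening: 0.997
grasp_force: 0.0
```

```bash
python3 - <<'E'
from m import *
w=cam('wrist'); save(w,'w1.png'); print(w['T'][:3,3])
np.save('w1.npy',{k:w[k] for k in ('img','z_map','T','f','cx','cy')},allow_pickle=True)
E
```

```text
[0.51976371 0.19302886 0.41789326]
```

View pics/w1.png

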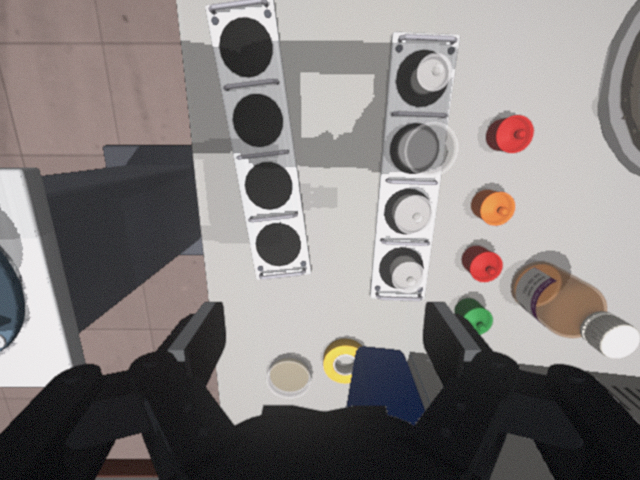

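The wrist view shows the empty pads at (246,46), (258,120), (269,185) and (278,245). The lids are at (434,71), (409,212) and (406,271), the beaker rim is around (428,148), and the decoys are off to the right.

```bash
python3 - <<'E'
from m import *
t=cam('top');w=np.load('w1.npy',allow_pickle=True).item()
a=ell(w,(205,5,300,270),0,75,600,5000); a=a[a[:,1].argsort()]
print('empty pads wrist',[ (p.round(1).tolist(),onplane(w,p[0],p[1],.013).round(4).tolist()) for p in a])
def W(c):
    v,u=np.mgrid[0:480,0:640]
    P=np.stack([(u-c['cx'])/c['f'],(v-c['cy'])/c['f'],np.ones_like(u)],-1)*c['z_map'][...,None]
    return P@c['T'][:3,:3].T+c['T'][:3,3]
for n,c in (('top',t),('wrist',w)):
    X=W(c); ok=(c['z_map']>0)&(abs(X[...,0]-.62)<.05)&(X[...,1]>0)&(X[...,1]<.3)
    for lo in (.036,.048):
        m=(ok&(X[...,2]>lo)&(X[...,2]<.08)).astype(np.uint8)
        for k in cv2.findContours(m,cv2.RETR_EXTERNAL,cv2.CHAIN_APPROX_NONE)[0]:
            if cv2.contourArea(k)>15:
                M=cv2.moments(k); u,v=M['m10']/M['m00'],M['m01']/M['m00']; mm=np.zeros_like(m); cv2.drawContours(mm,[k],-1,1,-1)
                Z=X[...,2][(mm>0)&(m>0)]
                print(n,lo,'px %.1f %.1f'%(u,v),'area',cv2.contourArea(k),'minrect',np.round(cv2.minAreaRect(k)[1],1),'z med %.4f max %.4f'%(np.median(Z),np.percentile(Z,98)),'xy',onplane(c,u,v,np.median(Z))[:2].round(4))
# full-rack pads, dark hull
for n,c,roi,hi in (('top',t,(240,190,402,242),110),('wrist',w,(375,35,460,300),110)):
    b=ell(c,roi,0,hi,60,3000)
    for p in b: print(n,'pad',p.round(1),onplane(c,p[0],p[1],.013)[:2].round(4))
E
```

```text
empty pads wrist [([245.5, 47.1, 51.3, 59.0], [0.4354, 0.2874, 0.013]), ([257.4, 119.9, 48.5, 52.9], [0.4441, 0.2144, 0.013]), ([268.2, 185.0, 44.6, 47.2], [0.4528, 0.1415, 0.013]), ([277.8, 243.9, 40.8, 43.2], [0.4616, 0.0682, 0.013])]
top 0.036 px 379.7 215.9 area 296.5 minrect [17. 21.] z med 0.0494 max 0.0632 xy [0.621  0.0396]
top 0.036 px 336.9 210.6 area 232.5 minrect [15.8 25.1] z med 0.0450 max 0.0577 xy [0.6292 0.1164]
top 0.036 px 257.8 210.3 area 260.5 minrect [18. 18.] z med 0.0574 max 0.0712 xy [0.6249 0.2576]
top 0.036 px 296.8 204.3 area 160.5 minrect [29.9 23.9] z med 0.0678 max 0.0726 xy [0.6361 0.1881]
top 0.048 px 379.8 215.8 area 239.0 minrect [21.2 16.8] z med 0.0501 max 0.0634 xy [0.621  0.0394]
top 0.048 px 257.6 210.2 area 255.0 minrect [18. 18.] z med 0.0574 max 0.0712 xy [0.625  0.2579]
top 0.048 px 297.0 204.3 area 123.5 minrect [29.9 23.9] z med 0.0687 max 0.0726 xy [0.6359 0.1877]
wrist 0.036 px 407.6 275.8 area 859.0 minrect [33. 34.] z med 0.0490 max 0.0627 xy [0.6179 0.0405]
wrist 0.036 px 413.9 214.2 area 1234.5 minrect [39. 40.] z med 0.0452 max 0.0
[... 285 characters left out ...]
 med 0.0495 max 0.0628 xy [0.6195 0.0385]
wrist 0.048 px 415.9 216.4 area 83.0 minrect [11. 13.] z med 0.0562 max 0.0597 xy [0.6199 0.1134]
wrist 0.048 px 429.6 148.6 area 2372.0 minrect [53.  57.3] z med 0.0674 max 0.0716 xy [0.6247 0.185 ]
wrist 0.048 px 433.5 71.3 area 1030.5 minrect [38. 35.] z med 0.0569 max 0.0704 xy [0.6249 0.2567]
top pad [336.1 225.   56.8 136.1] [0.6055 0.1162]
top pad [259.6 212.3  29.9  30.8] [0.6257 0.2591]
wrist pad [400.8 267.2  39.4  43.6] [0.6178 0.0374]
wrist pad [407.2 210.8  43.5  46.9] [0.6206 0.1107]
wrist pad [423.1 148.5  29.7  44.8] [0.6335 0.1837]
wrist pad [412.5 147.8  45.4  51.2] [0.6212 0.1846]
wrist pad [421.8  78.   51.2  57.9] [0.6256 0.2578]
```

Heights check out: lid tops measure .0704, .0628 and .0597 and the beaker .0715, against nominals of .071, .063, .059 and .071. The wrist and top views agree to 1–2 mm.

- **Vessel positions (wrist frame):** slim (.625,.257), beaker (.625,.185), wide (.620,.113), middle (.619,.039).
- **Tool axes now:** tool x is world +y, tool y is world +x and z points down. That suits both racks without turning.

I'll go above the slim bottle.

Request:
servo_tool --series "-1 0.138 0.106 0.11 0 0 0; -1 0.138 0.106 0.11 0 0 0; -1 0.138 0.106 0.11 0 0 0; -1 0.138 0.106 0.11 0 0 0; -1 0.138 0.106 0.11 0 0 0; -1 0.138 0.106 0.11 0 0 0; -1 0.138 0.106 0.13 0 0 0; -1 0.138 0.106 0.13 0 0 0; -1 0.138 0.106 0.13 0 0 0"

```text
time_s: 3.2
eef_pos: [0.6236, 0.2579, 0.1708]
eef_rot: [-0.001, 0.706, 0.708, -0.001]
wrist_force: [-1.2, 0.2, 0.7]
opening: 0.999
grasp_force: 0.0
```

```bash
cat > lids.py <<'E'
from m import *
w=cam('wrist'); c=w; save(w,'w2.png')
v,u=np.mgrid[0:480,0:640]
P=np.stack([(u-c['cx'])/c['f'],(v-c['cy'])/c['f'],np.ones_like(u)],-1)*c['z_map'][...,None]
X=P@c['T'][:3,:3].T+c['T'][:3,3]
ok=(c['z_map']>0)&(abs(X[...,0]-.62)<.045)&(X[...,1]>-.02)&(X[...,1]<.32)
m=(ok&(X[...,2]>.036)&(X[...,2]<.08)).astype(np.uint8)
for k in cv2.findContours(m,cv2.RETR_EXTERNAL,cv2.CHAIN_APPROX_NONE)[0]:
    if cv2.contourArea(k)>100:
        mm=np.zeros_like(m); cv2.drawContours(mm,[k],-1,1,-1); s=X[(mm>0)&(m>0)]
        z0=np.median(s[:,2]); q=s[abs(s[:,2]-z0)<.003][:,:2].astype(np.float32)
        (cx,cy),r=cv2.minEnclosingCircle(q); kb=s[s[:,2]>np.percentile(s[:,2],95)].mean(0)
        print('circle',round(cx,4),round(cy,4),'r',round(r,4),'z',z0.round(4),'knob',kb.round(4))
print(ctrl.get_obs()['eef_pos'].round(4))
E
python3 lids.py
```

```text
circle 0.6201 0.1589 r 0.0511 z 0.0506 knob [0.6256 0.1858 0.0711]
circle 0.6261 0.257 r 0.0172 z 0.057 knob [0.6259 0.2574 0.0706]
[0.6244 0.2581 0.1724]
```

The slim bottle is confirmed at (.626,.257), radius 17 mm, knob top .0706. I'll descend and grip.

Request:
servo_tool --series "-1 -0.001 0.0015 0.04 0 0 0; -1 -0.001 0.0015 0.08 0 0 0; -1 -0.001 0.0015 0.105 0 0 0; -1 -0.001 0.0015 0.116 0 0 0; -1 -0.001 0.0015 0.116 0 0 0; 1 -0.001 0.0015 0.116 0 0 0; 1 -0.001 0.0015 0.116 0 0 0; 1 -0.001 0.0015 0.116 0 0 0; 1 -0.001 0.0015 0.116 0 0 0; 1 -0.001 0.0015 0.116 0 0 0; 1 -0.001 0.0015 0.116 0 0 0; 1 -0.001 0.0015 0.116 0 0 0"

```text
time_s: 4.25
eef_pos: [0.6269, 0.2588, 0.0576]
eef_rot: [0.001, 0.706, 0.708, 0.001]
wrist_force: [-2.1, -0.7, 6.2]
opening: 0.363
grasp_force: 58.8
```

Request:
servo_tool --series "1 0 0 -0.01 0 0 0; 1 0 0 -0.03 0 0 0; 1 0 0 -0.06 0 0 0; 1 0 0 -0.09 0 0 0; 1 0 0 -0.1 0 0 0; 1 0 0 -0.1 0 0 0"

```text
time_s: 4.75
eef_pos: [0.6284, 0.259, 0.1604]
eef_rot: [0.002, 0.706, 0.708, 0.003]
wrist_force: [1.1, -0.4, -0.0]
opening: 0.361
grasp_force: 59.3
```

```bash
python3 - <<'E'
from h import *
w=cam('wrist'); save(w,'w3.png'); s=cam('side'); im=np.hstack([w['img'][150:480,140:500],cv2.resize(s['img'][180:345,220:420],(400,330))]); cv2.imwrite('pics/c3.png',im[...,::-1]); print(ctrl.get_obs()['eef_pos'])
E
```

```text
[0.62564911 0.25833985 0.15520528]
```

View pics/c3.png

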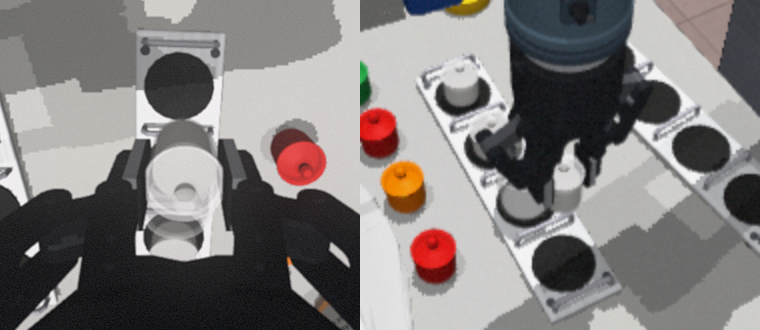

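The slim bottle is held upright (side crop 565,185) and its pad is empty. I'll carry it to the rightmost place.

Request:
servo_tool --series "1 -0.0236 -0.0205 0 0 0 0; 1 -0.0472 -0.041 0 0 0 0; 1 -0.0708 -0.0615 0 0 0 0; 1 -0.0944 -0.082 0 0 0 0; 1 -0.118 -0.1025 0 0 0 0; 1 -0.1416 -0.123 0 0 0 0; 1 -0.165 -0.1435 0 0 0 0; 1 -0.18 -0.157 0 0 0 0; 1 -0.1886 -0.164 0 0 0 0; 1 -0.1886 -0.164 0 0 0 0; 1 -0.1886 -0.164 0 0 0 0; 1 -0.1886 -0.164 0 0 0 0"

```text
time_s: 5.85
eef_pos: [0.4631, 0.0696, 0.155]
eef_rot: [-0.0, 0.706, 0.708, 0.0]
wrist_force: [0.5, -0.0, -0.1]
opening: 0.36
grasp_force: 59.4
```

```bash
python3 - <<'E'
from h import *
print(ctrl.get_obs()['eef_pos'],ctrl.get_obs()['eef_rot'])
E
```

```text
[0.46309233 0.06963106 0.15499134] [-1.60511225e-04  7.05802937e-01  7.08408202e-01  8.98197112e-05]
```

Request:
servo_tool --series "1 0 -0.0015 0.03 0 0 0; 1 0 -0.0015 0.06 0 0 0; 1 0 -0.0015 0.082 0 0 0; 1 0 -0.0015 0.092 0 0 0; 1 0 -0.0015 0.097 0 0 0; 1 0 -0.0015 0.097 0 0 0; 1 0 -0.0015 0.097 0 0 0; 0 0 -0.0015 0.097 0 0 0; -0.3 0 -0.0015 0.097 0 0 0; -0.3 0 -0.0015 0.097 0 0 0; -0.3 0 -0.0015 0.097 0 0 0; -0.3 0 -0.0015 0.097 0 0 0"

```text
time_s: 6.85
eef_pos: [0.4612, 0.0692, 0.0585]
eef_rot: [0.0, 0.706, 0.708, 0.0]
wrist_force: [0.3, -0.9, -0.0]
opening: 0.653
grasp_force: 0.0
```

Request:
servo_tool --series "-0.3 0 0 -0.02 0 0 0; -0.6 0 0 -0.05 0 0 0; -1 0 0 -0.09 0 0 0; -1 0 0 -0.12 0 0 0; -1 0 0 -0.12 0 0 0; -1 0 0 -0.12 0 0 0"

```text
time_s: 7.35
eef_pos: [0.4626, 0.069, 0.1804]
eef_rot: [0.002, 0.706, 0.708, 0.002]
wrist_force: [-0.0, 0.2, 0.2]
opening: 0.997
grasp_force: 0.0
```

```bash
python3 - <<'E'
from h import *
w=cam('wrist');t=cam('top');s=cam('side'); im=np.hstack([cv2.resize(w['img'],(400,300)),cv2.resize(s['img'][150:330,220:460],(400,300))]); cv2.imwrite('pics/c4.png',im[...,::-1]); print(ctrl.get_obs()['eef_pos'])
E
```

```text
[0.45998552 0.06922773 0.17691316]
```

View pics/c4.png

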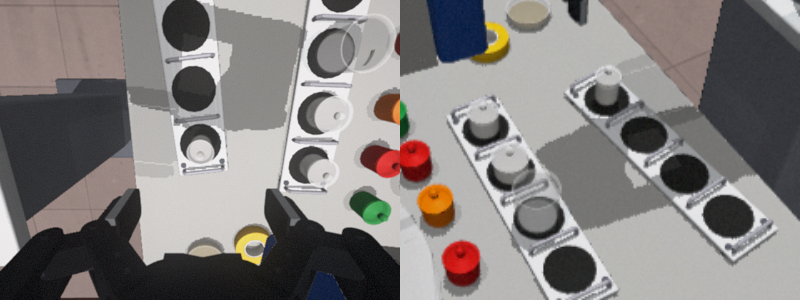

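Slim stands upright on the rightmost pad (side crop 605,90). Next is the beaker.

Request:
servo_tool --series "-1 0.116 0.165 0 0 0 0; -1 0.116 0.165 0 0 0 0; -1 0.116 0.165 0 0 0 0; -1 0.116 0.165 0 0 0 0; -1 0.116 0.165 0 0 0 0; -1 0.116 0.165 0 0 0 0; -1 0.116 0.165 0 0 0 0; -1 0.116 0.165 0 0 0 0"

```text
time_s: 8.17
eef_pos: [0.6241, 0.1855, 0.1757]
eef_rot: [-0.001, 0.706, 0.709, -0.002]
wrist_force: [-0.8, 0.0, 0.5]
opening: 0.998
grasp_force: 0.0
```

```bash
sed -i 's/\[s\[:,2\]>np.percentile(s\[:,2\],95)\].mean(0)/[s[:,2]>np.percentile(s[:,2],95)].mean(0); b=s[s[:,2]>.066]; kb=np.r_[kb,b[:,:2].min(0),b[:,:2].max(0)] if len(b)>50 else kb/; s/save(w,.w2.png.)/pass/' lids.py; python3 lids.py
```

```text
circle 0.6192 0.0394 r 0.02 z 0.0487 knob [0.6197 0.0422 0.058 ]
circle 0.6216 0.1126 r 0.0234 z 0.0452 knob [0.6219 0.1137 0.0576]
circle 0.6255 0.1848 r 0.0246 z 0.0631 knob [0.6241 0.1851 0.0713 0.5989 0.1575 0.6513 0.2107]
[0.6241 0.1853 0.1765]
```

The beaker is centred at (.625,.185), with a rim 53 mm across at z .0713. I'll descend and grip.

Request:
servo_tool --series "-1 -0.0005 0.001 0.04 0 0 0; -1 -0.0005 0.001 0.08 0 0 0; -1 -0.0005 0.001 0.11 0 0 0; -1 -0.0005 0.001 0.125 0 0 0; -1 -0.0005 0.001 0.125 0 0 0; 1 -0.0005 0.001 0.125 0 0 0; 1 -0.0005 0.001 0.125 0 0 0; 1 -0.0005 0.001 0.125 0 0 0; 1 -0.0005 0.001 0.125 0 0 0; 1 -0.0005 0.001 0.125 0 0 0; 1 -0.0005 0.001 0.125 0 0 0; 1 -0.0005 0.001 0.125 0 0 0"

```text
time_s: 9.22
eef_pos: [0.6284, 0.1854, 0.0566]
eef_rot: [0.001, 0.706, 0.708, 0.002]
wrist_force: [-2.6, -1.1, 4.6]
opening: 0.606
grasp_force: 61.4
```

Request:
servo_tool --series "1 0 0 -0.01 0 0 0; 1 0 0 -0.03 0 0 0; 1 0 0 -0.06 0 0 0; 1 0 0 -0.09 0 0 0; 1 0 0 -0.1 0 0 0; 1 0 0 -0.1 0 0 0; 1 0 0 -0.1 0 0 0; 1 0 0 -0.1 0 0 0"

```text
time_s: 9.88
eef_pos: [0.6257, 0.1852, 0.152]
eef_rot: [-0.001, 0.706, 0.708, -0.001]
wrist_force: [0.2, -0.1, -1.5]
opening: 0.598
grasp_force: 62.4
```

Request:
servo_tool --series "1 -0.007 -0.027 0 0 0 0; 1 -0.014 -0.054 0 0 0 0; 1 -0.02 -0.081 0 0 0 0; 1 -0.027 -0.108 0 0 0 0; 1 -0.033 -0.135 0 0 0 0; 1 -0.04 -0.155 0 0 0 0; 1 -0.043 -0.168 0 0 0 0; 1 -0.043 -0.173 0 0 0 0; 1 -0.043 -0.173 0 0 0 0; 1 -0.043 -0.173 0 0 0 0; 1 -0.043 -0.173 0 0 0 0; 1 -0.043 -0.173 0 0 0 0"

```text
time_s: 10.88
eef_pos: [0.4546, 0.1417, 0.1532]
eef_rot: [0.0, 0.706, 0.708, 0.0]
wrist_force: [-0.4, 0.1, 0.5]
opening: 0.599
grasp_force: 62.6
```

Request:
servo_tool --series "1 0.0005 -0.002 0.03 0 0 0; 1 0.0005 -0.002 0.06 0 0 0; 1 0.0005 -0.002 0.08 0 0 0; 1 0.0005 -0.002 0.09 0 0 0; 1 0.0005 -0.002 0.094 0 0 0; 1 0.0005 -0.002 0.094 0 0 0; 1 0.0005 -0.002 0.094 0 0 0; 1 0.0005 -0.002 0.094 0 0 0"

```text
time_s: 11.55
eef_pos: [0.4531, 0.1422, 0.0606]
eef_rot: [0.001, 0.706, 0.708, 0.001]
wrist_force: [0.4, -0.9, -0.4]
opening: 0.6
grasp_force: 62.6
```

```bash
python3 - <<'E'
from h import *
s=cam('side'); im=cv2.resize(s['img'][150:330,260:460],(700,630))[:600]; cv2.imwrite('pics/c5.png',im[...,::-1]); print(ctrl.get_obs()['eef_pos'],ctrl.get_obs()['wrist_force'])
E
```

```text
[0.45305105 0.14223551 0.0606253 ] [-0.10600973  0.63711808 -0.00411502]
```

View pics/c5.png

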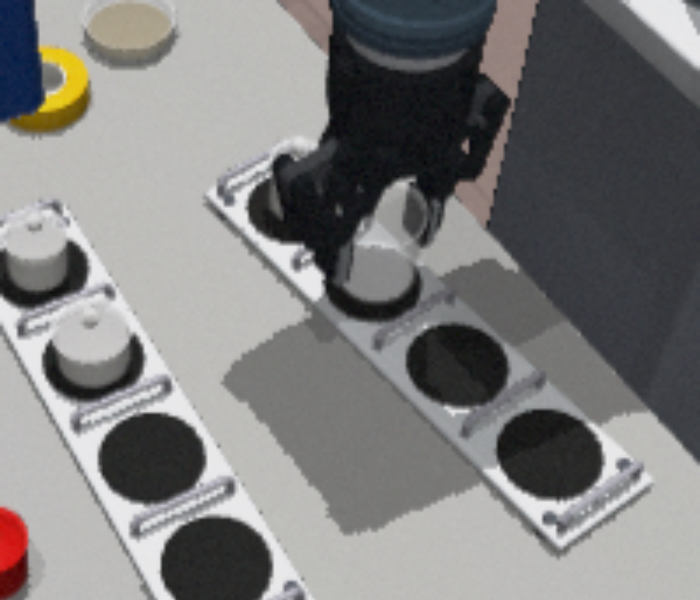

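The beaker is upright just over its pad (375,285). I'll lower the last few millimetres gently.

Request:
servo_tool --series "1 0 0 0.002 0 0 0; 1 0 0 0.003 0 0 0; 1 0 0 0.003 0 0 0; 1 0 0 0.003 0 0 0"

```text
time_s: 11.93
eef_pos: [0.4522, 0.1422, 0.0567]
eef_rot: [0.0, 0.706, 0.708, 0.0]
wrist_force: [-0.2, 0.4, 0.9]
opening: 0.598
grasp_force: 62.6
```

Request:
servo_tool --series "1 0 0 0.001 0 0 0; 1 0 0 0.001 0 0 0; 1 0 0 0.001 0 0 0"

```text
time_s: 12.18
eef_pos: [0.4523, 0.1422, 0.0565]
eef_rot: [0.0, 0.706, 0.708, 0.0]
wrist_force: [-4.0, -0.1, 12.3]
opening: 0.603
grasp_force: 63.5
```

Contact is made at z .0565 (12 N). I'll release and retreat.

Request:
servo_tool --series "1 0 0 -0.001 0 0 0; 0 0 0 -0.001 0 0 0; -0.7 0 0 -0.001 0 0 0; -1 0 0 -0.001 0 0 0; -1 0 0 -0.001 0 0 0; -1 0 0 -0.03 0 0 0; -1 0 0 -0.06 0 0 0; -1 0 0 -0.09 0 0 0; -1 0 0 -0.12 0 0 0; -1 0 0 -0.12 0 0 0; -1 0 0 -0.12 0 0 0"

```text
time_s: 13.1
eef_pos: [0.4531, 0.1422, 0.177]
eef_rot: [0.001, 0.706, 0.708, 0.002]
wrist_force: [-0.9, 0.0, -1.3]
opening: 1.002
grasp_force: 0.0
```

Request:
servo_tool --series "-1 -0.029 0.168 0 0 0 0; -1 -0.029 0.168 0 0 0 0; -1 -0.029 0.168 0 0 0 0; -1 -0.029 0.168 0 0 0 0; -1 -0.029 0.168 0 0 0 0; -1 -0.029 0.168 0 0 0 0; -1 -0.029 0.168 0 0 0 0; -1 -0.029 0.168 0 0 0 0"

```text
time_s: 13.77
eef_pos: [0.618, 0.1142, 0.174]
eef_rot: [-0.001, 0.706, 0.709, -0.001]
wrist_force: [0.7, 0.2, 0.6]
opening: 0.999
grasp_force: 0.0
```

```bash
python3 lids.py
```

```text
circle 0.6192 0.0382 r 0.0204 z 0.049 knob [0.6191 0.0393 0.062 ]
circle 0.6214 0.1122 r 0.0232 z 0.0452 knob [0.6217 0.113  0.0577]
[0.6182 0.1143 0.1746]
```

The wide bottle is at (.6215,.1125), radius 23 mm, top ≈.058. I'll descend and grip.

Request:
servo_tool --series "-1 -0.0015 0.003 0.04 0 0 0; -1 -0.0015 0.003 0.08 0 0 0; -1 -0.0015 0.003 0.115 0 0 0; -1 -0.0015 0.003 0.128 0 0 0; -1 -0.0015 0.003 0.128 0 0 0; 1 -0.0015 0.003 0.128 0 0 0; 1 -0.0015 0.003 0.128 0 0 0; 1 -0.0015 0.003 0.128 0 0 0; 1 -0.0015 0.003 0.128 0 0 0; 1 -0.0015 0.003 0.128 0 0 0; 1 -0.0015 0.003 0.128 0 0 0; 1 -0.0015 0.003 0.128 0 0 0"

```text
time_s: 14.82
eef_pos: [0.6249, 0.1123, 0.0506]
eef_rot: [0.002, 0.706, 0.708, 0.002]
wrist_force: [-3.1, 0.1, 7.9]
opening: 0.5
grasp_force: 60.0
```

Request:
servo_tool --series "1 0 0 -0.01 0 0 0; 1 0 0 -0.03 0 0 0; 1 0 0 -0.06 0 0 0; 1 0 0 -0.09 0 0 0; 1 0 0 -0.1 0 0 0; 1 0 0 -0.1 0 0 0; 1 0 0 -0.1 0 0 0; 1 0 0 -0.1 0 0 0"

```text
time_s: 15.48
eef_pos: [0.6218, 0.1123, 0.1459]
eef_rot: [-0.001, 0.706, 0.708, -0.001]
wrist_force: [-0.6, -0.2, -0.5]
opening: 0.493
grasp_force: 60.8
```

Request:
servo_tool --series "1 0.014 -0.024 0 0 0 0; 1 0.028 -0.049 0 0 0 0; 1 0.042 -0.073 0 0 0 0; 1 0.056 -0.097 0 0 0 0; 1 0.07 -0.121 0 0 0 0; 1 0.084 -0.146 0 0 0 0; 1 0.096 -0.168 0 0 0 0; 1 0.1025 -0.178 0 0 0 0; 1 0.1025 -0.178 0 0 0 0; 1 0.1025 -0.178 0 0 0 0; 1 0.1025 -0.178 0 0 0 0; 1 0.1025 -0.178 0 0 0 0"

```text
time_s: 16.48
eef_pos: [0.4456, 0.2135, 0.1472]
eef_rot: [0.0, 0.706, 0.708, 0.0]
wrist_force: [0.3, 0.1, -0.8]
opening: 0.489
grasp_force: 60.9
```

Request:
servo_tool --series "1 0.0013 -0.0015 0.03 0 0 0; 1 0.0013 -0.0015 0.06 0 0 0; 1 0.0013 -0.0015 0.08 0 0 0; 1 0.0013 -0.0015 0.09 0 0 0; 1 0.0013 -0.0015 0.094 0 0 0; 1 0.0013 -0.0015 0.095 0 0 0; 1 0.0013 -0.0015 0.096 0 0 0; 1 0.0013 -0.0015 0.096 0 0 0; 1 0.0013 -0.0015 0.096 0 0 0"

```text
time_s: 17.23
eef_pos: [0.4441, 0.2156, 0.0525]
eef_rot: [0.001, 0.706, 0.708, 0.001]
wrist_force: [-0.5, 0.9, -0.9]
opening: 0.491
grasp_force: 60.9
```

Request:
servo_tool --series "1 0 0 0.001 0 0 0; 1 0 0 0.002 0 0 0; 1 0 0 0.002 0 0 0; 1 0 0 0.002 0 0 0"

```text
time_s: 17.57
eef_pos: [0.4438, 0.2156, 0.0506]
eef_rot: [0.001, 0.706, 0.708, 0.001]
wrist_force: [-2.8, -1.1, 9.2]
opening: 0.493
grasp_force: 61.8
```

Contact. I'll release, retreat, and go over the middle bottle.

Request:
servo_tool --series "1 0 0 -0.001 0 0 0; 0 0 0 -0.001 0 0 0; -0.7 0 0 -0.001 0 0 0; -1 0 0 -0.001 0 0 0; -1 0 0 -0.001 0 0 0; -1 0 0 -0.03 0 0 0; -1 0 0 -0.06 0 0 0; -1 0 0 -0.09 0 0 0; -1 0 0 -0.12 0 0 0; -1 0 0 -0.12 0 0 0; -1 0 0 -0.12 0 0 0"

```text
time_s: 18.48
eef_pos: [0.4444, 0.2157, 0.1712]
eef_rot: [0.001, 0.706, 0.708, 0.002]
wrist_force: [-0.2, 0.5, -0.3]
opening: 1.0
grasp_force: 0.0
```

Request:
servo_tool --series "-1 -0.177 0.175 0 0 0 0; -1 -0.177 0.175 0 0 0 0; -1 -0.177 0.175 0 0 0 0; -1 -0.177 0.175 0 0 0 0; -1 -0.177 0.175 0 0 0 0; -1 -0.177 0.175 0 0 0 0; -1 -0.177 0.175 0 0 0 0; -1 -0.177 0.175 0 0 0 0; -1 -0.177 0.175 0 0 0 0; -1 -0.177 0.175 0 0 0 0"

```text
time_s: 19.32
eef_pos: [0.6172, 0.04, 0.1679]
eef_rot: [-0.001, 0.706, 0.709, -0.001]
wrist_force: [0.2, -0.1, 0.4]
opening: 1.003
grasp_force: 0.0
```

```bash
python3 lids.py; python3 - <<'E'
from h import *
t=cam('top');s=cam('side'); im=np.hstack([cv2.resize(t['img'][180:350,210:410],(400,340)),cv2.resize(s['img'][180:320,250:450],(400,340))]); cv2.imwrite('pics/c6.png',im[...,::-1])
E
```

```text
circle 0.6194 0.0382 r 0.0201 z 0.0491 knob [0.619  0.0388 0.0622]
[0.6174 0.0402 0.1684]
```

View pics/c6.png

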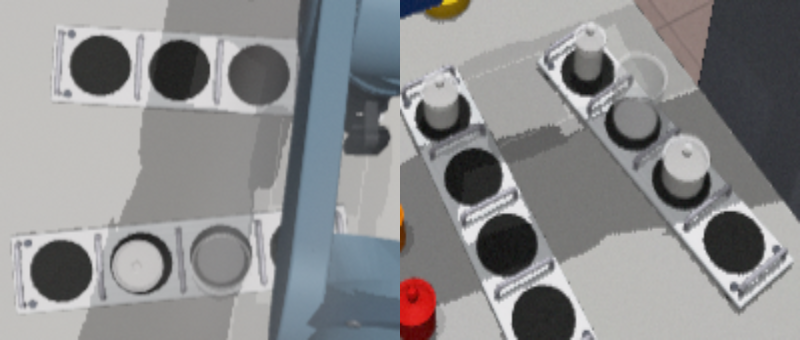

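Wide (side crop 685,165) and beaker (632,110) stand on their places; I'll verify the beaker's uprightness at the end. The middle bottle is at (.6193,.0384), radius 20 mm, top .0622.

Request:
servo_tool --series "-1 -0.0015 0.002 0.04 0 0 0; -1 -0.0015 0.002 0.08 0 0 0; -1 -0.0015 0.002 0.106 0 0 0; -1 -0.0015 0.002 0.119 0 0 0; -1 -0.0015 0.002 0.119 0 0 0; 1 -0.0015 0.002 0.119 0 0 0; 1 -0.0015 0.002 0.119 0 0 0; 1 -0.0015 0.002 0.119 0 0 0; 1 -0.0015 0.002 0.119 0 0 0; 1 -0.0015 0.002 0.119 0 0 0; 1 -0.0015 0.002 0.119 0 0 0; 1 -0.0015 0.002 0.119 0 0 0"

```text
time_s: 20.47
eef_pos: [0.6218, 0.0375, 0.0527]
eef_rot: [0.001, 0.706, 0.708, 0.001]
wrist_force: [-2.6, 1.5, 7.4]
opening: 0.426
grasp_force: 59.1
```

Request:
servo_tool --series "1 0 0 -0.01 0 0 0; 1 0 0 -0.03 0 0 0; 1 0 0 -0.06 0 0 0; 1 0 0 -0.09 0 0 0; 1 0 0 -0.11 0 0 0; 1 0 0 -0.11 0 0 0; 1 0 0 -0.11 0 0 0; 1 0 0 -0.11 0 0 0"

```text
time_s: 21.13
eef_pos: [0.6202, 0.0376, 0.1601]
eef_rot: [-0.0, 0.706, 0.708, -0.0]
wrist_force: [-0.7, -0.4, -1.4]
opening: 0.426
grasp_force: 59.9
```

Request:
servo_tool --series "1 0.025 -0.0185 0 0 0 0; 1 0.05 -0.037 0 0 0 0; 1 0.075 -0.0555 0 0 0 0; 1 0.1 -0.074 0 0 0 0; 1 0.125 -0.0925 0 0 0 0; 1 0.15 -0.111 0 0 0 0; 1 0.175 -0.1295 0 0 0 0; 1 0.2 -0.148 0 0 0 0; 1 0.225 -0.1665 0 0 0 0; 1 0.24 -0.178 0 0 0 0; 1 0.2495 -0.185 0 0 0 0; 1 0.2495 -0.185 0 0 0 0"

```text
time_s: 22.13
eef_pos: [0.4326, 0.2875, 0.159]
eef_rot: [-0.001, 0.705, 0.709, -0.001]
wrist_force: [0.7, 0.9, -0.9]
opening: 0.425
grasp_force: 60.0
```

Request:
servo_tool --series "1 0 0 0 0 0 0; 1 0 0 0 0 0 0; 1 0 0 0 0 0 0"

```text
time_s: 22.38
eef_pos: [0.4356, 0.2854, 0.1601]
eef_rot: [0.0, 0.706, 0.708, -0.0]
wrist_force: [0.1, 0.2, -1.0]
opening: 0.428
grasp_force: 60.0
```

Request:
servo_tool --series "1 0.0018 0 0.03 0 0 0; 1 0.0018 0 0.06 0 0 0; 1 0.0018 0 0.085 0 0 0; 1 0.0018 0 0.098 0 0 0; 1 0.0018 0 0.103 0 0 0; 1 0.0018 0 0.105 0 0 0; 1 0.0018 0 0.106 0 0 0; 1 0.0018 0 0.106 0 0 0; 1 0.0018 0 0.106 0 0 0"

```text
time_s: 23.13
eef_pos: [0.4358, 0.2884, 0.0555]
eef_rot: [0.0, 0.706, 0.708, 0.001]
wrist_force: [0.1, 0.7, -0.3]
opening: 0.426
grasp_force: 60.0
```

Request:
servo_tool --series "1 -0.0007 0 0.001 0 0 0; 1 -0.0007 0 0.002 0 0 0; 1 -0.0007 0 0.002 0 0 0; 1 -0.0007 0 0.002 0 0 0"

```text
time_s: 23.47
eef_pos: [0.4352, 0.2876, 0.0528]
eef_rot: [0.0, 0.706, 0.708, 0.001]
wrist_force: [-0.1, -0.2, 1.2]
opening: 0.425
grasp_force: 60.2
```

At the grasp height with 1.2 N, the bottle is just touching. I'll release it, rise, and back off.

Request:
servo_tool --series "1 0 0 0.0005 0 0 0; 0.3 0 0 0.0005 0 0 0; -0.3 0 0 0.0005 0 0 0; -1 0 0 0.0005 0 0 0; -1 0 0 0.0005 0 0 0; -1 0 0 -0.03 0 0 0; -1 0 0 -0.06 0 0 0; -1 0 0 -0.1 0 0 0; -1 0 0 -0.14 0 0 0; -1 0 0 -0.18 0 0 0; -1 0 0 -0.22 0 0 0; -1 0 0 -0.22 0 0 0"

```text
time_s: 24.47
eef_pos: [0.4384, 0.289, 0.2814]
eef_rot: [0.003, 0.706, 0.708, 0.007]
wrist_force: [0.8, -0.0, 0.4]
opening: 1.0
grasp_force: 0.0
```

Request:
servo_tool --series "-1 -0.13 0.08 0 0 0 0; -1 -0.13 0.08 0 0 0 0; -1 -0.13 0.08 0 0 0 0; -1 -0.13 0.08 0 0 0 0; -1 -0.13 0.08 0 0 0 0; -1 -0.13 0.08 0 0 0 0; -1 -0.13 0.08 0 0 0 0"

```text
time_s: 25.05
eef_pos: [0.5148, 0.158, 0.2717]
eef_rot: [-0.001, 0.706, 0.708, -0.0]
wrist_force: [0.2, -0.0, 0.5]
opening: 1.001
grasp_force: 0.0
```

```bash
sed 's/-.62)<.045/-.45)<.05/' lids.py > lids2.py; python3 lids2.py; python3 - <<'E'
from h import *
w=cam('wrist');s=cam('side'); im=np.hstack([cv2.resize(w['img'][0:320,160:480],(400,400)),cv2.resize(s['img'][180:320,300:460],(400,400))]); cv2.imwrite('pics/c7.png',im[...,::-1]); print(ctrl.get_obs()['wrist_force'])
E
```

```text
circle 0.4616 0.0681 r 0.0174 z 0.0567 knob [0.4611 0.0685 0.0702 0.4559 0.0638 0.4656 0.0737]
circle 0.4501 0.1414 r 0.0247 z 0.0613 knob [0.4499 0.139  0.0715 0.4234 0.1145 0.4765 0.1669]
circle 0.4437 0.2155 r 0.0231 z 0.0452 knob [0.4443 0.2158 0.0576]
circle 0.4331 0.2886 r 0.0201 z 0.0489 knob [0.4331 0.2884 0.062 ]
[0.5146 0.1585 0.2718]
[-0.35052161  0.4733601  -0.23394673]
```

View pics/c7.png

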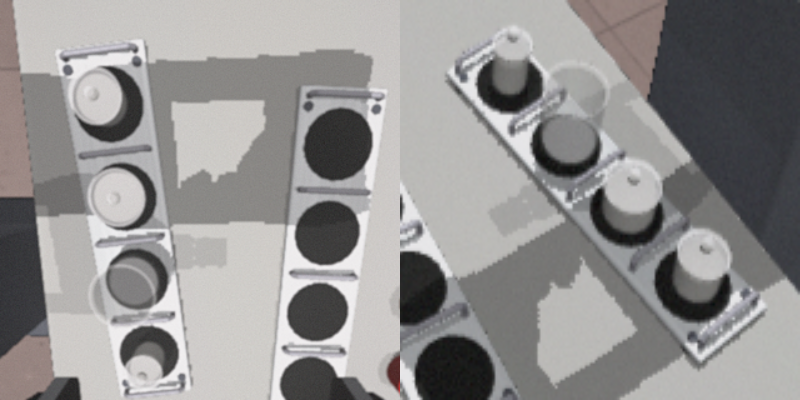

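All four stand upright in reversed order. The lid tops and rim are at their nominal heights and everything is within about 3 mm of its pad centre. The gripper is clear, so I'll hand in.

```bash
python3 -c "
from bench import ctrl; print(ctrl.hand_in())"
```

```text
the job is handed in; nothing more can be done
None
```

All four vessels now stand upright in the empty rack in reverse order (left to right: middle bottle, wide bottle, beaker, slim bottle), each within about 3 mm of its pad centre, and the job was handed in at about 25 s of the 112 s allowed.

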